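# Wind down a sample press to its lock position and pin it

## Robot

A 7-joint arm with a two-finger parallel gripper is mounted at the origin on the work surface. World frame = base frame: x ahead of the robot, y to its left, z up, the work surface at z = 0. Lengths are in mm, angles in degrees, forces in N, time in s.
With the tool pointing down it reaches from about 425 to 875 mm from the base axis. Payload 4.7 kg.
Tool frame: the origin (TCP) lies midway between the tips of the shut fingers; the grasp point (between the pads) lies 19 mm behind it (robot.grip_depth is the distance from the TCP to the grasp point, in mm); x points along the fingers, y is the direction in which the jaws open and shut, and the axes are right-handed (so a half turn about x gives the same grasp; the last joint's range is limited). The gripper opens to 85 mm and grips with 20 to 120 N. Pads are 22 mm wide; open, the fingers measure 114 mm over their backs; the gripper's body (76 mm by 85 mm) begins 54 mm behind the grasp point. The pads swing forward as they close: fully open they stand 13 mm farther back than shut.
Start: joints at [-75.797, 18.392, -4.016, 83.108, 1.295, 78.541, -3.26], TCP at [150.615, 632.329, 231.349] pointing down, gripper open.
Joint ranges: [-163.93, 163.93], [-17.29, 119.83], [-79.2, 71.16], [3.27, 140.29], [-89.18, 269.18], [5.43, 117.66], [-154.24, 154.24]. Speed limits (degrees/s): [147.25, 147.25, 180, 180, 180, 180, 180].

## Interface

Orientations are given as a 3x3 rotation matrix whose columns are the frame's x, y, z axes.
In Python, from cell import robot gives the robot as it stands. Calls block until the motion is done:
- robot.move_to(position, orientation): joint-space move of the TCP to a pose.
- robot.move_straight(position, v=150, rot=None, f_stop=None): straight line of the TCP; rot=None keeps the orientation; v is the mean speed in mm/s. With f_stop (N) it stops when the force on the tool has changed by that much, and returns True; else False.
- robot.move_j(angles): joint-space move.
- robot.ungrasp() and robot.clamp(grip_force=None): open the fingers fully, or close them until they stop; grip_force is the grip in N (None keeps the last).
- robot.sleep(seconds).
- robot.inverse_kinematics(position, orientation): joint angles nearest the present ones, or None.
- robot.state(): the state.
- robot.snapshot(name): name is "side" or "top" or "wrist"; returns (picture, depth): 420x560x3 uint8, blue, green, red; 420x560 float32, mm along the optical axis (not along the pixel's ray), 0 where there is no reading.
- robot.camera_model(name): a dict with "vertical_fov" (degrees; the focal length in pixels is half the picture's height over the tangent of half this angle, whatever the lens; pixels are square), "cx", "cy" (the principal point, pixels), "T" (4x4, takes a point from camera to world coordinates). Camera axes: x right, y up, looking along -z (the intrinsics and any distortion apply to the point x, -y, -z); pixel columns grow to the right and rows downward; lengths in mm; the calibration is good to about 2 mm. A picture is of the moment at which its call begins: read the wrist's pose just before it. camera_model takes no time and is no camera call; for the wrist camera it gives the pose at the moment of the call.
A pose or a line that the arm cannot do raises robot.Unreachable and nothing moves.
- robot.finish_job(): hands the job in, once; it reports no verdict.
The state is a dict: "time_s": time; "qpos": joint angles; "dq": joint speeds; "joint_torque": joint torques, N m; "eef_pos": TCP position; "eef_rot": TCP orientation; "force": force on the tool from outside, world axes, zero at the start; "moment": the same for the moment, N m; "finger_gap": finger opening in mm.
Only numpy, scipy, OpenCV 4.12 (cv2) and the standard library are available. Lean on these libraries where they do the work, as an engineer would, in place of code of your own. Each camera call takes 0.05 s, during which the arm holds its last target.

## Task

Wind the crank of the soil-sample press clockwise, one to two whole turns down, until the cross hole in the brass hub lines up with the holes in the two blue lugs, at the right height and with the crank pointing straight away from the pin's side. Then fetch the yellow-handled locking pin from its trough (only its shank can be gripped there, so put it down and take it again by the handle), push it through lug, hub and lug, entering the lug on the side away from the crank, until its shoulder is fully home against that lug, and let go. Leave the beaker, jar, tin and tall white bottle where they stand.

Things in the scene. Friction and masses are not known exactly. Their poses are not given: they have to be found in the camera images.
- spindle (a joint): Angle (rad) of the screw, hub and crank about the upright screw axis. 0 = the hub's cross hole is in line with the lug holes. Positive = counter-clockwise from above, raising them 16 mm a turn. Starts at 7 to 12.5; no stop at 0 (runs on to -2); stays where left. Pin passes within about 0.15 of 0; at half a turn out the hole is 8 mm too high or low and blocks it.
- hub_hole (a point): Centre of the cross hole in the brass hub (block 34 x 34 mm, 40 mm tall, hole 16.5 mm across), on the upright screw axis; 132 mm above the bench at spindle 0, up to 32 mm higher at the start. Its y axis runs along the hole and points towards the crank handle; z is up.
- crank_grip (a point): Centre of the crank's upright red handle: a sleeve 22 mm across and 56 mm tall, spinning freely on its post, so it can be gripped firmly and carried round without turning the hand. It circles the screw axis at 60 mm radius, 200 mm above the bench at spindle 0 and up to 32 mm higher at the start. The crank arm's top is 32 mm below this point. Turning takes 2 to 4 N here.
- lug_mouth (a point): Centre of the hole (18 mm across) where the pin enters, on the outer face of the near blue lug, 132 mm above the bench. +y is the level direction in which the pin goes in, and in which the crank points at spindle 0; +z is up. The screw axis is 36 mm further along +y, the far lug's outer face 72 mm. Lugs: 50 mm wide (x), 12 mm thick, top 156 mm above the bench.
- press: Screw press, fixed to the bench, turned and placed differently each time. Origin under the screw axis at bench level; axes as at lug_mouth. Base plate 140 mm (x) by 110 mm (y), 14 mm high; two columns; bridge 140 mm (x) by 84 mm (y), its top 107 mm above the bench, carrying the lugs.
- pin_handle (a point): Centre of the locking pin's yellow handle, 44 mm long, 28 mm wide, 28 mm high; +x points along the pin to its tip. Pin: 170 mm long, 90 to 160 g, back end 22 mm behind this point, front face of the shoulder 63 mm ahead, tip 148 mm ahead. A thin neck (11 mm) joins handle and shoulder. On the bench it lies level on handle and shoulder, its axis 14 mm up.
- pin_shoulder (a point): Centre of the front face of the pin's square steel shoulder (28 x 28 mm, 8 mm thick), on the pin's axis; +x points to the tip. The round shank ahead of it is 11 mm across and 85 mm long, the last 12 mm tapering to a 5 mm nose. Pin fully home: this point meets lug_mouth.
- pin_shank (a point): Point on the pin's axis 55 mm ahead of the shoulder face, 30 mm behind the tip, where the shank (11 mm across) sticks out of the trough and can be gripped; +x points to the tip. It is 26 mm above the bench while the pin lies in the trough.
- trough: Navy open-topped trough, fixed, 114 mm long (x), 46 mm wide, walls 44 mm high and 5 mm thick, floor 12 mm thick. Origin at the centre of its underside; +x points to its open end, where about 65 mm of shank sticks out. Handle and shoulder lie inside, 4 mm from each wall, tops 4 mm below the rim: no room for fingers. The pin lifts straight up out of it.
- beaker_mid (a point): Centre, half-way up, of a glass beaker, 64 mm in diameter and 88 mm tall; loose, not to be moved.
- jar_mid (a point): Centre, half-way up, of an amber jar with a white cap, 60 mm in diameter and 85 mm tall; loose, not to be moved.
- tin_mid (a point): Centre, half-way up, of a lidded metal sample tin, 69 mm in diameter and 70 mm tall; loose, not to be moved.
- flask_mid (a point): Centre, half-way up, of a tall white plastic bottle with an orange cap, 64 mm in diameter and 170 mm tall; loose, not to be moved.
Mind the look-alikes: they are no part of the job. What is shaped like the part that bears tin_mid but black or green is not meant.

How it is judged (in metres and radians):
On the way, in this order (a step that is already met when the one before it is completed fails the run):
1. the spindle is wound down to where its cross hole lines up with the lugs (value of joint spindle between -0.3 and 0.3 rad), for 0.3 s.
2. the pin is home through lugs and hub, its shoulder against the near lug (all of step 1 and x of pin_shoulder in the frame of lug_mouth between -0.007 and 0.007 m and z of pin_shoulder in the frame of lug_mouth between -0.007 and 0.007 m and y of pin_shoulder in the frame of lug_mouth between -0.006 and 0.006 m and angle between the x axis of pin_shoulder and the y axis of lug_mouth, either way round below 0.16 rad), for 0.2 s.
At the end, for the whole second after the job is handed in: Spindle within 0.3 rad of 0; pin through lugs and hub, its shoulder centre within 6 mm of the near lug face along the hole and 7 mm across, axis within 0.16 rad of the holes; released, at rest; the four bystanders upright (0.2 rad), within 30 mm of their starts (all of step 2 and linear speed of pin below 0.02 m/s and angular speed of pin below 0.2 rad/s and angle between each of beaker_mid, jar_mid, tin_mid, flask_mid's own z axis and vertical below 0.2 rad and distance of each of beaker_mid, jar_mid, tin_mid, flask_mid from where it was at the start of the episode below 0.03 m); the robot touches nothing.
It fails at once if the beaker is shifted more than 30 mm or tipped (distance of beaker_mid from where it was at the start of the episode above 0.03 m or angle between beaker_mid's own z axis and vertical above 0.35 rad).
It fails at once if the jar is shifted more than 30 mm or tipped (distance of jar_mid from where it was at the start of the episode above 0.03 m or angle between jar_mid's own z axis and vertical above 0.35 rad).
It fails at once if the tin is shifted more than 30 mm or tipped (distance of tin_mid from where it was at the start of the episode above 0.03 m or angle between tin_mid's own z axis and vertical above 0.35 rad).
It fails at once if the tall white bottle is shifted more than 30 mm or tipped (distance of flask_mid from where it was at the start of the episode above 0.03 m or angle between flask_mid's own z axis and vertical above 0.35 rad).
It also fails if it takes over 72 s, if anything falls off the work surface, if the arm or the gripper's body presses on something with over 40 N, if the wrist force passes 120 N, or if a joint passes its speed limit or range.

## Working session

There is one attempt and no reset: what is moved stays moved. The work goes in short steps, each a Python script; the robot and the scene stay as the last script left them, time stands still between calls to the robot, and variables do not carry over. Pictures are saved under pics/ and viewed, and the job is handed in when it is done.

```bash
ls; mkdir -p pics; cat > h.py <<'E'
import numpy as np, cv2
from cell import robot
def snap(n,f):
    T=robot.camera_model(n); img,d=robot.snapshot(n); cv2.imwrite(f'pics/{f}.png',img); np.savez(f'pics/{f}.npz',img=img,d=d,T=T['T'],fov=T['vertical_fov'],cx=T['cx'],cy=T['cy'])
    return T,img,d
def load(f): return np.load(f'pics/{f}.npz')
def cloud(f):
    z=load(f); d=z['d']; F=210/np.tan(np.radians(z['fov']/2)); v,u=np.mgrid[:420,:560]
    P=np.stack([(u-z['cx'])/F*d,-(v-z['cy'])/F*d,-d,np.ones_like(d)],-1)@np.array(z['T']).T
    P=P[...,:3]; P[d==0]=np.nan; return P
E
python3 - <<'E'
from h import *
for n in ['side','top','wrist']:
    T,i,d=snap(n,n+'0'); print(n,T)
print(robot.state())
E
```

```text
pics
side {'vertical_fov': 47.538785624032165, 'cx': 275.692079503741, 'cy': 210.6141237759096, 'T': array([[ 7.13696882e-01,  5.06737121e-01, -4.83584791e-01,
         3.69891957e+01],
       [-7.00410087e-01,  5.08493930e-01, -5.00858896e-01,
        -5.48130228e+02],
       [-7.90386386e-03,  6.96169098e-01,  7.17834324e-01,
         9.37598502e+02],
       [ 0.00000000e+00,  0.00000000e+00,  0.00000000e+00,
         1.00000000e+00]])}
top {'vertical_fov': 57.95673545550426, 'cx': 279.39289171313925, 'cy': 209.22478993537078, 'T': array([[-2.85791369e-02,  9.95569037e-01, -8.95853024e-02,
         5.01194298e+02],
       [-9.99562209e-01, -2.91497744e-02, -5.06765709e-03,
         1.12322893e+01],
       [-7.65659384e-03,  8.94012535e-02,  9.95966261e-01,
         1.07918299e+03],
       [ 0.00000000e+00,  0.00000000e+00,  0.00000000e+00,
         1.00000000e+00]])}
wrist {'vertical_fov': 59.932183477403235, 'cx': 280.98639519276634, 'cy': 210.72252358457652, 'T': array([[ 2.32836440e-01, -9.35465402e-01, -2.65879060e-01,
         8.31681949e+01],
       [ 9.72515513e-01,  2.23719
[... 326 characters left out ...]
63653,  78.53917318,  -3.25929455]), 'dq': array([ 0.02878795, -0.05135163, -0.06976076, -0.19646733,  0.00503725,
       -0.03795603, -0.06078916]), 'joint_torque': array([ 3.05112926e-04, -4.94095409e+01, -3.82667100e-01, -3.14686024e+01,
        1.31315034e-02,  8.24401737e-03,  3.27062980e-05]), 'eef_pos': array([150.55941961, 631.8981956 , 230.44804198]), 'eef_rot': array([[-2.34946940e-04,  2.31660083e-01,  9.72796767e-01],
       [-1.46783565e-03,  9.72795666e-01, -2.31660175e-01],
       [-9.99998895e-01, -1.48233363e-03,  1.11483564e-04]]), 'force': array([0.00629095, 0.14539217, 0.79069482]), 'moment': array([-0.01271016, -0.00504133, -0.0182778 ]), 'finger_gap': 85.40263824150212}
```

View pics/side0.png

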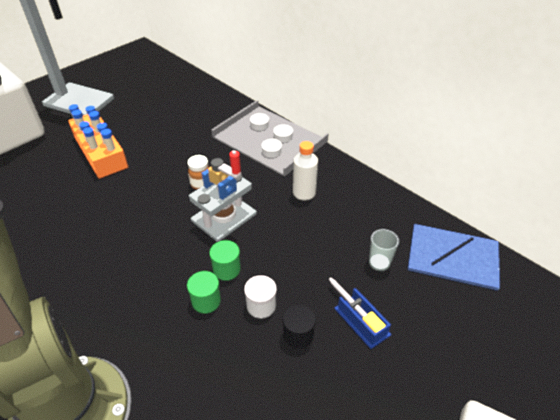

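View pics/top0.png

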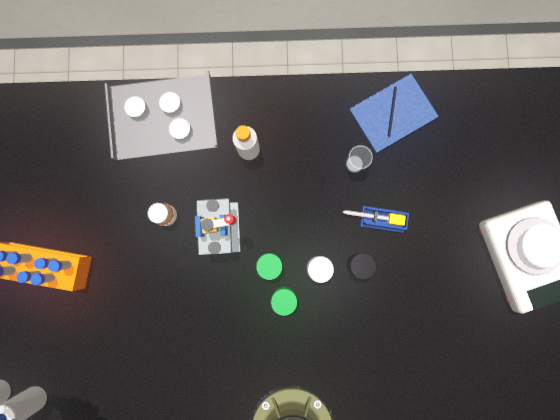

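View pics/wrist0.png

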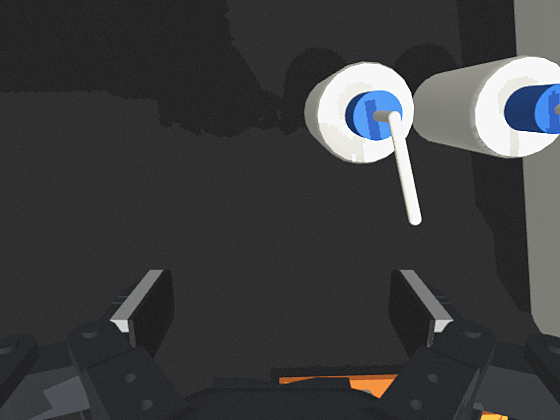

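```bash
python3 - <<'E'
from h import *
for f,(u,v),n in [('top0',(217,222),'tp'),('side0',(225,192),'sp'),('top0',(380,215),'tt'),('side0',(360,310),'st')]:
    z=load(f); w=50;c=z['img'][v-w+10:v+w-10,u-w-10:u+w+10]; cv2.imwrite(f'pics/c_{n}.png',cv2.resize(c,None,fx=6.6,fy=6.6,interpolation=cv2.INTER_CUBIC))
P=cloud('top0')
for y in range(196,260,4): print(y,' '.join(f'{P[y,x,2]:4.0f}' for x in range(188,248,3)))
for (u,v) in [(280,350),(320,330),(330,200),(396,219)]: print(P[v,u])
E
```

```text
196   -5    1    5    5    1    4    2    1    3    5    5   -1   -0   -2    1   -1    1   -2    2    4
200    3    2   -0   -1    1  110  106  114  115  116  106  109  106  106   -1    5    4   -1   -2    2
204   -1    5    1  109  110  107  116  114  113  115  116  107  108  108   14   12   16    1    1   -1
208    2    1   -0  105  110  107  111  115  110  114  108  107  108  106   17   15   15    1    2    4
212   -3    3    2  108  108  108  107  109  107  111  110  106  109  108   90   15   16    3   -1    0
216   -0    3    6  159  150  112  107  108  109  109  106  157  157  252  252  242   16   -1    3   -0
220    2    0    3  157  150  198  199  197  195  193  196  195  251  258  254  249  204    0    0    2
224    3    2    3  157  154  201  198  198  198  196  194  191  195  194  235  211   16   11    1   -3
228   -2   -3    5  157  157  200  198  197  193  178  144  157  156  116  106   17   16   14    1    2
232   -1    1    1  157  157  179  178  178  157  139  110  158  157  121  106   16   18   16    2    0
236    3    4   -0  157  157  127  110  109  108  106  109  106  108  111  108   16   19   15    2    4
240    2   -2    3    2  107  108  109  107  108  110  110  109  107  111  105   18   18   17    1    5
244    2    6    4   -2  106  110  107  113  111  116  115  111  109  109  109   17   15   15    1    5
248   -1    5   -0    2  107  110  109  118  119  115  115  107  106  110  108   17   18   17    1    2
252   -0    3    1    2  111  107  108  110  114  115  113  108  109  111  108   11    2    5    0    0
256   -1    1    2   -0    2    3    0    6    2   -0    1    2    2   -1    7    4    4    5   -1    3
[208.18637368  26.18164976   2.47191461]
[258.13130508 -86.47883877  -1.60977072]
[ 620.44233682 -128.67329498    0.64507208]
[ 558.33798369 -301.33829791   42.03806921]
```

View pics/c_tp.png

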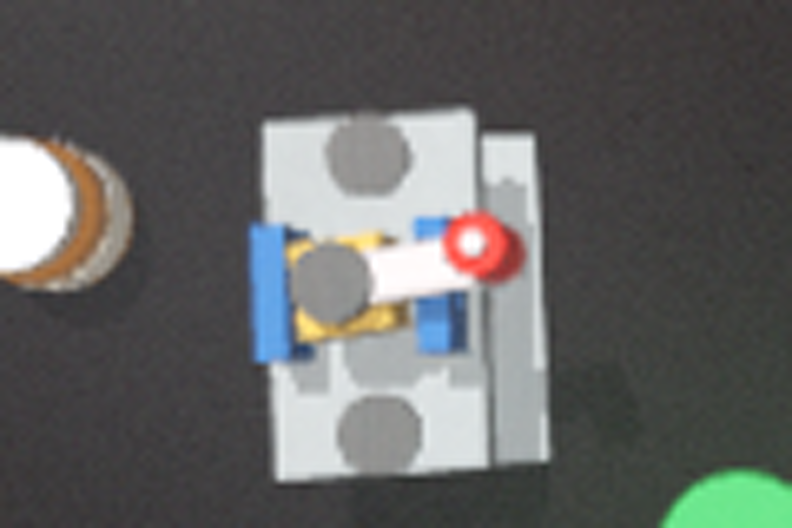

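View pics/c_sp.png

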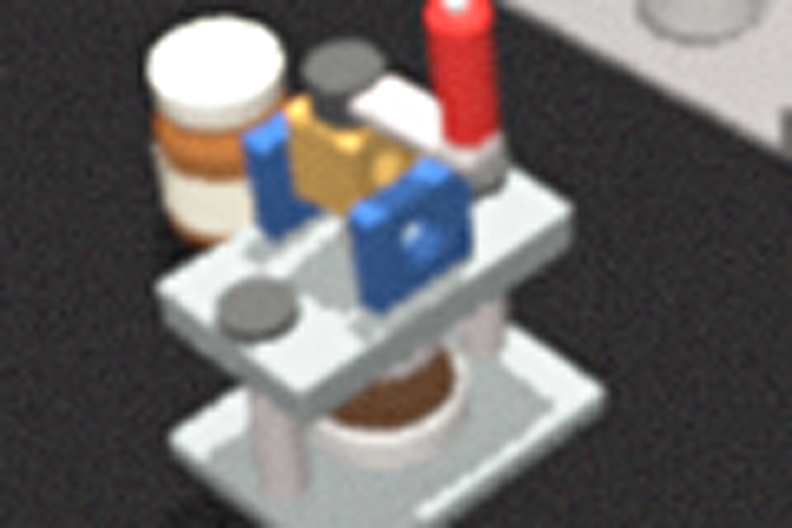

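View pics/c_tt.png

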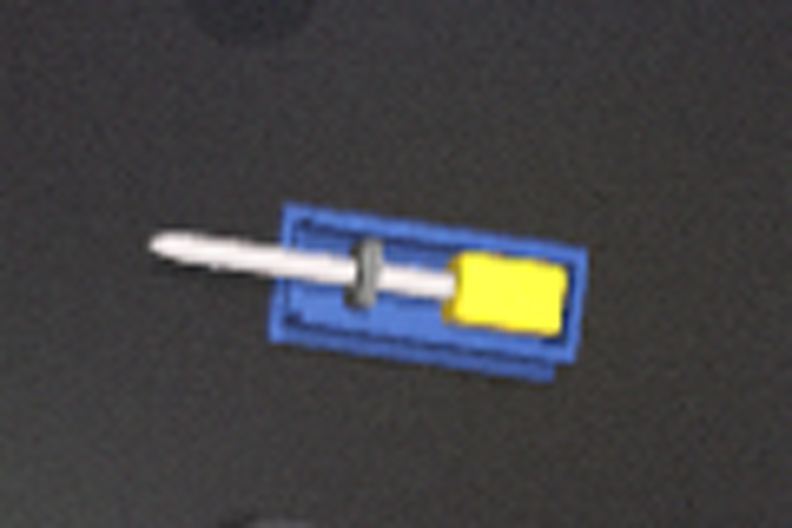

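View pics/c_st.png

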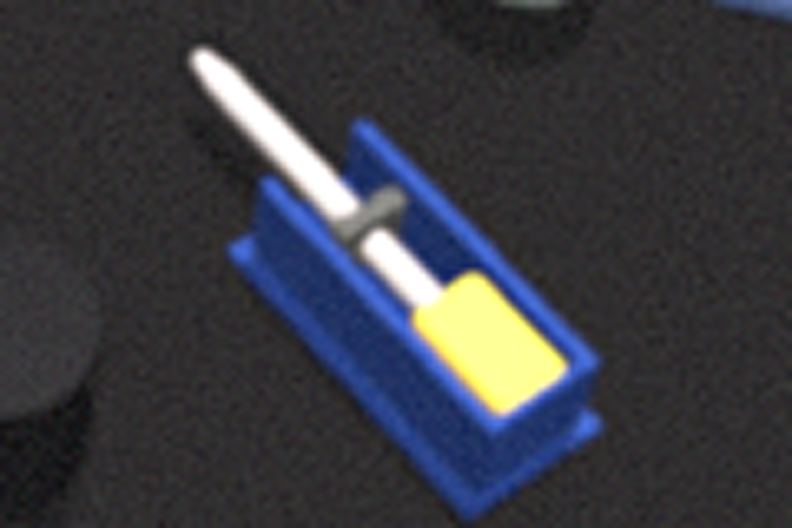

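```bash
python3 - <<'E'
from h import *
for f in ['top0','side0']:
    P=cloud(f).reshape(-1,3); I=load(f)['img'].reshape(-1,3).astype(int)
    b,g,r=I.T; hsv=cv2.cvtColor(load(f)['img'],cv2.COLOR_BGR2HSV).reshape(-1,3)
    box=(abs(P[:,0]-545)<140)&(abs(P[:,1]-125)<140)
    near=box&(P[:,2]>60)&(P[:,2]<290)
    print(f, 'box xyz range', np.nanmin(P[near],0),np.nanmax(P[near],0))
    red=near&(r>150)&(g<70)&(b<80)
    print('red',red.sum(),P[red].mean(0),np.percentile(P[red][:,2],[2,50,80,90,98]))
    blue=near&(b>g+50)&(b>r+60)
    lt=blue&(P[:,2]>150)&(P[:,2]<165)
    Q=P[lt]; print('lugtop',len(Q),np.median(Q[:,2]))
    for s,Qs in [('hiY',Q[Q[:,1]>Q[:,1].mean()]),('loY',Q[Q[:,1]<Q[:,1].mean()])]:
        print(s,len(Qs),Qs.mean(0),Qs.min(0),Qs.max(0), cv2.minAreaRect(Qs[:,:2].astype(np.float32)))
    br=near&(P[:,2]>103)&(P[:,2]<112)&(hsv[:,1]<60)
    print('bridge',br.sum(),np.median(P[br][:,2]),cv2.minAreaRect(P[br][:,:2].astype(np.float32)))
    bl=box&(P[:,2]>10)&(P[:,2]<20)&(hsv[:,1]<60); print('base z',np.median(P[bl][:,2]))
    arm=near&(P[:,2]>180)&(P[:,2]<215)&(g>160)
    Q=P[arm]; print('arm',len(Q),Q.mean(0),np.percentile(Q[:,2],[5,25,50,75,95]))
    cap=near&(P[:,2]>180)&(P[:,2]<215)&(g<140)&(hsv[:,1]<60)
    Q=P[cap]; print('cap',len(Q),Q.mean(0),Q.min(0),Q.max(0), np.median(Q[:,2]))
E
```

```text
top0 box xyz range [408.46674642  16.12145998  65.17022584] [619.91230146 229.0373753  259.88435964]
red 7 [552.96898352 120.13539999 249.08227915] [239.84869121 250.29728874 252.11177145 252.57028681 253.01654088]
lugtop 147 157.04168596655643
hiY 102 [549.44538117 216.71150511 156.90590096] [524.69151742 210.03074014 152.51127278] [573.38178973 223.09409177 161.18848522] ((549.1124267578125, 216.8953094482422), (48.54228210449219, 12.185861587524414), 4.31480598449707)
loY 45 [545.74239494 156.32736354 157.00877598] [527.65320151 151.82602284 153.20085947] [574.26834035 161.86974906 159.8666438 ] ((550.977783203125, 156.8598175048828), (9.758769035339355, 46.58150863647461), 89.58920288085938)
bridge 970 108.31176185098076 ((549.5350952148438, 186.38595581054688), (139.94964599609375, 84.1776351928711), 1.519114375114441)
base z 15.307100723712097
arm 119 [552.3128831  160.15541549 193.10073005] [189.84081713 192.23141058 193.46655115 194.82169124 196.57807282]
cap 13 [545.05316543 163.56515061 194.33863785] [536.77895714 118.79762921 187.2905781 ] [568.28910987 199.6604038  200.24
[... 456 characters left out ...]
2207, 12.857748985290527), 52.36351013183594)
loY 67 [547.39942176 156.02531802 154.78830571] [525.72596399 149.51640694 150.05236339] [568.95257255 163.26074241 158.71755208] ((547.3677978515625, 156.22409057617188), (43.11085891723633, 12.23029613494873), 2.62819766998291)
bridge 658 106.71401833731119 ((550.2105712890625, 186.60861206054688), (140.53182983398438, 87.57102966308594), 1.8070406913757324)
base z 13.847584705082397
arm 120 [552.00156279 150.02800994 191.36347147] [186.62034825 189.73869588 191.10833328 192.43325813 194.83331109]
cap 109 [548.05201845 184.05215233 193.54887461] [535.16325947 120.27557437 180.17614271] [564.79834771 201.6653433  199.19315726] 195.56953855211498
```

```bash
python3 - <<'E'
from h import *
from scipy import ndimage
P=cloud('top0'); I=load('top0')['img']
m=(P[...,2]>20)&(P[...,0]>300)&(P[...,0]<800)&(abs(P[...,1])<420)
l,n=ndimage.label(m)
for k in range(1,n+1):
    Q=P[l==k]
    if len(Q)>40:
        s=ndimage.find_objects(l==k)[0]; v,u=[(a.start+a.stop)//2 for a in s]
        t=Q[Q[:,2]>np.percentile(Q[:,2],95)-8]
        print((u,v),len(Q),'min',Q.min(0).round(),'max',Q.max(0).round(),'topc',((t.max(0)+t.min(0))/2).round(), I[v,u])
# trough & pin
for f in ['top0','side0']:
    P=cloud(f); I=load(f)['img'].astype(int); b,g,r=I[...,0],I[...,1],I[...,2]
    box=(abs(P[...,0]-560)<80)&(P[...,1]<-120)&(P[...,1]>-380)
    ye=box&(r>150)&(g>150)&(b<110)&(P[...,2]>36); Q=P[ye]; print('yellow',len(Q),np.median(Q,0),cv2.minAreaRect(Q[:,:2].astype(np.float32)))
    w=box&(abs(r-b)<50)&(r>130)&(P[...,2]>18)&(P[...,2]<40)&(P[...,1]>-230); Q=P[w]; print('shank',len(Q),Q.min(0),Q.max(0),np.median(Q[:,2]))
    L=cv2.fitLine(Q[:,:2].astype(np.float32),cv2.DIST_HUBER,0,.01,.01).ravel(); print(L, np.degrees(np.arctan2(L[1],L[0])))
    bl=box&(b>g+50)&(b>r+60)&(P[...,2]>38)&(P[...,2]<50);Q=P[bl]; print('rim',len(Q),cv2.minAreaRect(Q[:,:2].astype(np.float32)))
for f_,nm in [([1,0,0],'+x'),([-1,0,0],'-x')]:
    x=np.array([0,0,-1.]);y=np.array(f_,float);R=np.c_[x,y,np.cross(x,y)]
    for p in [(560,127,205),(610,187,200),(490,187,200),(550,247,190),(550,87,120),(553,-13,120),(556,-204,10)]:
        q=robot.inverse_kinematics(np.array(p,float),R); print(nm,p,None if q is None else np.round(q))
E
```

```text
Traceback (most recent call last):
TypeError: 'numpy.bool' object cannot be interpreted as an integer
```

```bash
python3 - <<'E'
from h import *
from scipy import ndimage
P=cloud('top0'); I=load('top0')['img']
m=(P[...,2]>20)&(P[...,0]>300)&(P[...,0]<800)&(abs(P[...,1])<420)
l,n=ndimage.label(m)
for k,s in enumerate(ndimage.find_objects(l),1):
    Q=P[l==k]
    if len(Q)>40:
        v,u=[(a.start+a.stop)//2 for a in s]
        t=Q[Q[:,2]>np.percentile(Q[:,2],95)-8]
        print((u,v),len(Q),'min',Q.min(0).round(),'max',Q.max(0).round(),'topc',((t.max(0)+t.min(0))/2).round(), I[v,u])
for f in ['top0','side0']:
    P=cloud(f); I=load(f)['img'].astype(int); b,g,r=I[...,0],I[...,1],I[...,2]
    box=(abs(P[...,0]-560)<80)&(P[...,1]<-120)&(P[...,1]>-380)
    ye=box&(r>150)&(g>150)&(b<110)&(P[...,2]>36); Q=P[ye]; print('yellow',len(Q),np.median(Q,0),cv2.minAreaRect(Q[:,:2].astype(np.float32)))
    w=box&(abs(r-b)<50)&(r>130)&(P[...,2]>18)&(P[...,2]<40)&(P[...,1]>-230); Q=P[w]; print('shank',len(Q),Q.min(0),Q.max(0),np.median(Q[:,2]))
    L=cv2.fitLine(Q[:,:2].astype(np.float32),cv2.DIST_HUBER,0,.01,.01).ravel(); print(L, np.degrees(np.arctan2(L[1],L[0])))
    bl=box&(b>g+50)&(b>r+60)&(P[...,2]>38)&(P[...,2]<50);Q=P[bl]; print('rim',len(Q),cv2.minAreaRect(Q[:,:2].astype(np.float32)))
for f_,nm in [([1,0,0],'+x'),([-1,0,0],'-x')]:
    x=np.array([0,0,-1.]);y=np.array(f_,float);R=np.c_[x,y,np.cross(x,y)]
    for p in [(560,127,205),(610,187,200),(490,187,200),(550,247,190),(550,87,120),(553,-13,120),(556,-204,10)]:
        q=robot.inverse_kinematics(np.array(p,float),R); print(nm,p,None if q is None else np.round(q))
E
```

```text
(246, 142) 666 min [743.  70.  20.] max [799. 131. 175.] topc [775. 101. 170.] [186 195 201]
(359, 159) 376 min [ 691. -234.   21.] max [ 754. -171.   93.] topc [ 722. -202.   88.] [193 189 188]
(216, 227) 1913 min [479. 117.  20.] max [620. 229. 260.] topc [558. 127. 235.] [182 185 195]
(162, 214) 504 min [560. 307.  22.] max [620. 363.  92.] topc [590. 337.  86.] [255 255 255]
(376, 218) 666 min [ 530. -334.   20.] max [ 594. -159.   51.] topc [ 562. -275.   45.] [148 148 150]
(362, 266) 592 min [ 401. -232.   22.] max [ 470. -165.   76.] topc [ 435. -199.   71.] [84 79 81]
(269, 267) 532 min [408.  16.  65.] max [474.  83.  78.] topc [441.  49.  72.] [140 230 108]
(320, 270) 552 min [ 397. -120.   21.] max [463. -54.  77.] topc [430. -87.  72.] [255 255 255]
(284, 302) 575 min [314. -20.  23.] max [382.  46.  78.] topc [348.  13.  72.] [140 230 104]
yellow 159 [ 557.88466115 -303.39342265   41.53738241] ((557.7720336914062, -304.1434020996094), (44.64735412597656, 27.29591941833496), 79.6686019897461)
shank 98 [ 566.67782289 -227.99370366   25.05113006] [ 585.44995365 -159.1833775
[... 718 characters left out ...]
+x (610, 187, 200) [-43.  19.  29.  88.  -9.  75. -12.]
+x (490, 187, 200) [-48.   4.  25. 104.  -2.  72. -22.]
+x (550, 247, 190) [-48.  15.  25.  94.  -6.  73. -22.]
+x (550, 87, 120) [-41.  13.  33. 105.  -8.  64.  -5.]
+x (553, -13, 120) [-40.  14.  44. 106. -11.  64.   8.]
+x (556, -204, 10) [-20.  30.  46. 106. -26.  56.  38.]
-x (560, 127, 205) [ 39.  22. -67.  95.  21.  77. 149.]
-x (610, 187, 200) [ 28.  33. -68.  86.  31.  82. 139.]
-x (490, 187, 200) [ 37.  13. -68. 102.  12.  74. 147.]
-x (550, 247, 190) [ 25.  28. -67.  92.  27.  78. 134.]
-x (550, 87, 120) [ 44.  26. -67. 103.  26.  69. 149.]
-x (553, -13, 120) None
-x (556, -204, 10) [ -30.   38.   61.  106.  -38.   60. -133.]
```

```bash
cat >> h.py <<'E'
def Rd(deg):  # tool down, jaw axis y at angle deg in world
    a=np.radians(deg); x=np.array([0,0,-1.]); y=np.array([np.cos(a),np.sin(a),0]); return np.c_[x,y,np.cross(x,y)]
def st(*a):
    s=robot.state(); print(*a,'t',round(s['time_s'],2),'p',s['eef_pos'].round(1),'F',s['force'].round(1),'gap',round(s['finger_gap'],1)); return s
E
python3 - <<'E'
from h import *
robot.move_to(np.array([559.,127,310]),Rd(0)); st()
snap('wrist','w1'); st()
E
```

```text
t 2.48 p [558.6 128.8 309.6] F [-0.2  0.1  0.6] gap 85.5
t 2.53 p [558.7 128.6 309.7] F [ 0.4 -0.3 -0.3] gap 85.4
```

View pics/w1.png

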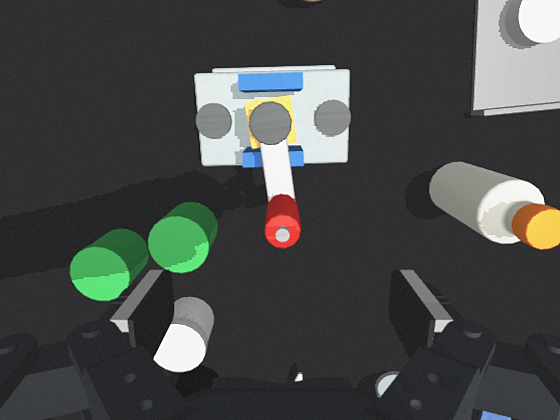

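```bash
python3 - <<'E'
from h import *
P=cloud('w1'); I=load('w1')['img']; i=I.astype(int); b,g,r=i[...,0],i[...,1],i[...,2]
V,U=np.mgrid[:420,:560]
red=(r>120)&(g<70)&(b<70)&(V>180)&(V<260)&(U>250)&(U<310); Q=P[red];Q=Q[~np.isnan(Q[:,0])]
print('red',len(Q),Q.min(0),Q.max(0)); t=Q[Q[:,2]>np.percentile(Q[:,2],97)-3]; print('top',t.mean(0),len(t))
print('knob pin top',P[232:238,279:286].reshape(-1,3).mean(0))
bl=(b>g+50)&(b>r+60)&(V<180)&(V>60)&(U>230)&(U<310)
Q=P[bl]; Q=Q[Q[:,2]>150]
for s,q in [('far',Q[Q[:,1]>186]),('near',Q[Q[:,1]<186])]: print(s,len(q),np.median(q,0),cv2.minAreaRect(q[:,:2].astype(np.float32)))
m=(V>60)&(V<175)&(U>190)&(U<355)&(P[...,2]>102)&(P[...,2]<112); q=P[m]; print('bridge',np.median(q[:,2]),cv2.minAreaRect(q[:,:2].astype(np.float32)))
arm=(V>145)&(V<190)&(U>265)&(U<290)&(g>140)&(P[...,2]>170); q=P[arm];print('arm z',np.median(q[:,2])); 
L=cv2.fitLine(q[:,:2].astype(np.float32),cv2.DIST_HUBER,0,.01,.01).ravel();print(L,np.degrees(np.arctan2(L[1],L[0])))
cap=(np.hypot(U-270,V-122)<15); q=P[cap]; print('cap',np.median(q,0))
E
```

```text
red 1026 [547.84568901  18.42853985  -2.38619709] [583.34565261 138.93857771 252.6509972 ]
top [559.09968673 126.48792283 250.84276102] 411
knob pin top [559.29750974 127.83816498 256.2130011 ]
far 1067 [549.97011774 217.07389402 155.58602292] ((549.8043823242188, 217.2117462158203), (49.67589569091797, 11.81105899810791), 1.5590635538101196)
near 485 [539.80178518 157.68321503 155.55558316] ((551.005615234375, 159.1092071533203), (49.24833679199219, 15.585230827331543), 1.16232430934906)
bridge 107.01544038852234 ((550.193603515625, 187.4907989501953), (140.1774444580078, 84.12893676757812), 1.5945868492126465)
arm z 192.1989778862125
[ 3.6529593e-02 -9.9933255e-01  5.5591107e+02  1.5590900e+02] -87.90654
cap [nan nan nan]
```

```bash
cat >> h.py <<'E'
C=np.array([550.1,187.0]); R0=60.
def crank(phi,phi0=-81.4,z0=206.):
    a=np.radians(phi); return np.array([C[0]+R0*np.cos(a),C[1]+R0*np.sin(a),z0+(phi-phi0)/360*16])
E
python3 - <<'E'
from h import *
p=crank(-81.4); st()
robot.move_straight(p+[0,0,30],v=200)
print(robot.move_straight(p,v=100,f_stop=15)); st('down')
robot.clamp(30); st('grip')
for k in range(1,7):
    robot.move_straight(crank(-81.4-10*k),v=100); st(k)
E
```

```text
t 2.53 p [558.7 128.6 309.7] F [ 0.4 -0.3 -0.3] gap 85.4
False
down t 3.5 p [559.3 127.7 206.5] F [-0.6 -0.3  0.2] gap 85.1
grip t 4.1 p [559.3 127.7 206.3] F [ 0.3 -0.8  1.3] gap 21.2
1 t 4.36 p [548.1 127.1 205.8] F [-0.8 -0.4  3.1] gap 21.0
2 t 4.62 p [537.7 128.5 205.3] F [-1.6  1.   4.4] gap 21.1
3 t 4.88 p [527.9 131.6 204.9] F [-1.6  0.7  3.9] gap 21.7
4 t 5.13 p [518.6 136.3 204.4] F [-2.8  1.8  4.5] gap 21.2
5 t 5.39 p [510.3 142.6 203.9] F [-0.9  2.9  4.8] gap 21.5
6 t 5.65 p [503.2 150.2 203.5] F [-0.1  2.9  4. ] gap 21.0
```

```bash
python3 - <<'E'
from h import *
N=33
for k in range(1,N+1):
    robot.move_straight(crank(-141.4-487.*k/N),v=120)
    f=robot.state()['force']
    if k%4==0 or k==N: st(k)
    if np.linalg.norm(f)>20: st('BIG');break
E
```

```text
4 t 6.75 p [494.4 208.1 200.9] F [2.3 1.8 6.4] gap 20.8
8 t 7.85 p [540.1 246.1 198.4] F [2.1 3.  5. ] gap 21.2
12 t 8.95 p [596.3 225.9 195.8] F [6.  0.5 5.4] gap 21.3
16 t 10.05 p [607.1 166.9 193.1] F [ 2.9 -4.2  6.4] gap 21.3
20 t 11.15 p [561.8 128.1 190.3] F [-2.6 -2.5  9.6] gap 21.2
24 t 12.25 p [505.1 147.9 187.6] F [-1.   3.6  8.3] gap 21.1
28 t 13.35 p [492.4 203.5 185. ] F [6.2 0.7 5. ] gap 20.9
32 t 14.45 p [533.3 244.9 182.5] F [ 2.4 -0.7  7.2] gap 21.1
33 t 14.72 p [548.4 247.4 181.9] F [ 1.9 -0.5  7.9] gap 21.1
```

```bash
python3 - <<'E'
from h import *
robot.ungrasp(); st('open')
p=crank(-628.4); robot.move_straight(p+[0,0,70],v=250); st()
robot.move_to(np.array([560.,-20,300]),Rd(0)); st()
T,_,_=snap('wrist','w2'); print(T['T'][:3,3].round()); snap('side','side1'); snap('top','top1')
for f,(u,v),n in [('side1',(225,192),'sp1'),('w2',(280,230),'w2c'),('top1',(217,222),'tp1')]:
    z=load(f); w=50 if f!='w2' else 130;c=z['img'][v-w+10:v+w-10,u-w-10:u+w+10]; s=790/c.shape[1];cv2.imwrite(f'pics/c_{n}.png',cv2.resize(c,None,fx=s,fy=s,interpolation=cv2.INTER_CUBIC))
E
```

```text
open t 15.37 p [548.3 247.  181.6] F [-0.9  0.7 -0.5] gap 85.3
t 15.8 p [548.9 247.1 253. ] F [-0.4  0.9 -0.8] gap 85.2
t 16.86 p [559.9 -17.6 299.1] F [ 0.3  0.9 -0.5] gap 85.4
[560.  51. 442.]
```

View pics/w2.png

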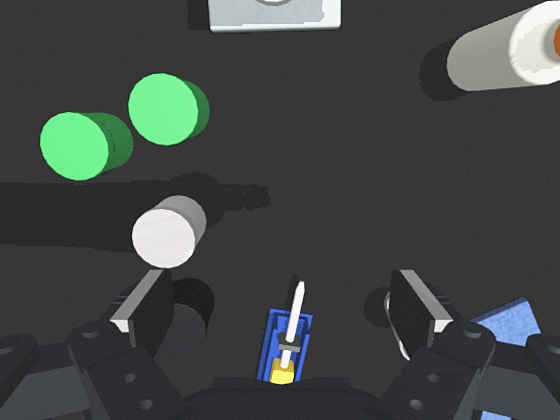

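View pics/c_sp1.png

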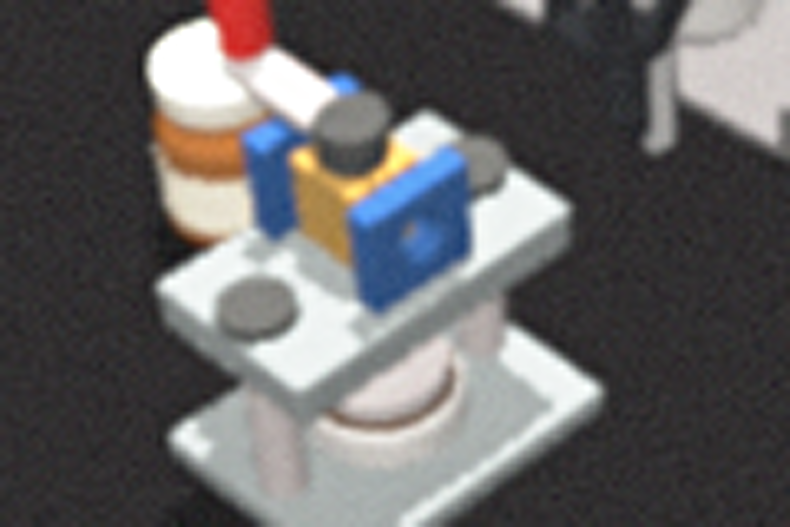

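View pics/c_tp1.png

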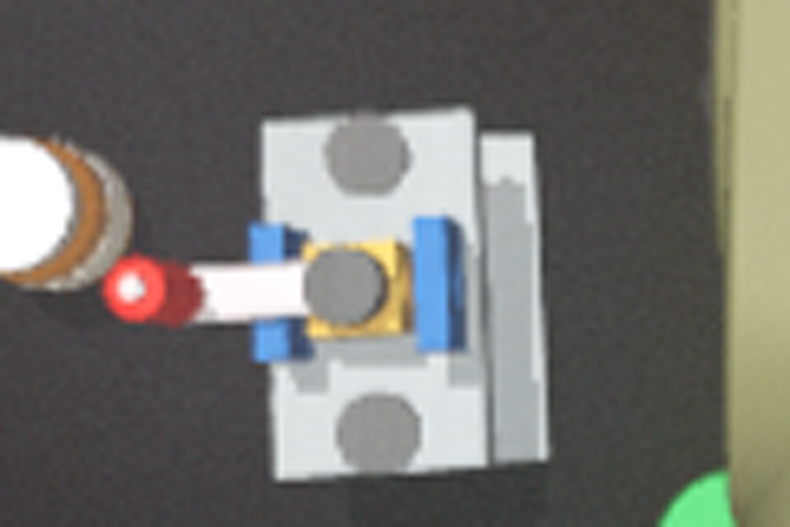

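```bash
python3 - <<'E'
from h import *
for f in ['top1','side1']:
    P=cloud(f).reshape(-1,3); i=load(f)['img'].reshape(-1,3).astype(int); b,g,r=i.T
    box=(abs(P[:,0]-550)<90)&(P[:,1]>100)&(P[:,1]<290)&(P[:,2]>60)
    bl=box&(b>g+50)&(b>r+60)&(P[:,2]>150)&(P[:,1]<186); q=P[bl]; print('near lug',np.median(q[:,2]),cv2.minAreaRect(q[:,:2].astype(np.float32)))
    a=box&(P[:,2]>158)&(P[:,2]<180)&(g>160)&(P[:,1]>195)&(P[:,1]<240); q=P[a]; print('arm',len(q),np.median(q,0)); L=cv2.fitLine(q[:,:2].astype(np.float32),cv2.DIST_HUBER,0,.01,.01).ravel();print(L,np.degrees(np.arctan2(L[1],L[0])))
    rd=box&(r>130)&(g<70)&(b<80)&(P[:,1]>200); q=P[rd]; print('red',np.median(q,0),q.max(0))
    h=box&(r>g+25)&(g>b+30)&(P[:,2]>140)&(P[:,2]<165)&(abs(P[:,1]-187)<20); q=P[h]; print('brass top',len(q),np.median(q[:,2]),cv2.minAreaRect(q[:,:2].astype(np.float32)))
E
```

```text
near lug 157.15914435124887 ((550.9853515625, 156.7255096435547), (10.485272407531738, 46.568687438964844), 89.50702667236328)
arm 135 [548.3211082  217.7300057  168.96748824]
[ 1.4029071e-01 -9.9011034e-01  5.4823895e+02  2.1966277e+02] -81.935326
red [545.24825581 237.26702032 209.48924883] [557.5073904  254.1984513  226.54409446]
brass top 58 153.52244244425611 ((549.0198974609375, 186.3065185546875), (32.257774353027344, 33.18678283691406), 2.4784958362579346)
near lug 154.81747672208905 ((552.3331298828125, 157.15966796875), (51.50096893310547, 14.034456253051758), 1.8548961877822876)
arm 94 [546.32814023 219.83008922 167.4101001 ]
[2.2715954e-02 9.9974197e-01 5.4619354e+02 2.2039677e+02] 88.69836
red [543.9983264  239.77316313 203.5917103 ] [558.474918   250.91002285 227.52588993]
brass top 71 150.50023349826597 ((549.8997192382812, 186.5177001953125), (34.55613327026367, 36.77583694458008), 86.47008514404297)
```

```bash
python3 - <<'E'
from h import *
S=np.array([578.3,-187.9,0])
robot.move_to(S+[0,0,90],Rd(-10)); st()
print(robot.move_straight(S+[0,0,13],v=120,f_stop=12)); st('down')
robot.clamp(100); st('grip')
robot.move_straight(S+[0,0,40],v=60); st()
robot.move_straight(S+[0,0,110],v=120); st('up')
snap('side','side2')
z=load('side2');c=z['img'][210:390,260:500]; cv2.imwrite('pics/c_s2.png',cv2.resize(c,None,fx=3.3,fy=3.3,interpolation=cv2.INTER_CUBIC))
E
```

```text
t 18.06 p [ 579.8 -186.5   91.1] F [0.3 0.8 0.6] gap 85.3
False
down t 18.85 p [ 579.  -188.1   13.7] F [ 0.2  0.  -0.4] gap 85.2
grip t 19.56 p [ 578.6 -187.9   13.2] F [-0.3  0.1  0.6] gap 7.6
t 20.16 p [ 578.3 -187.8   40.2] F [-0.3  0.2 -1.6] gap 7.5
up t 20.89 p [ 577.8 -187.6  109.4] F [-0.7 -0.  -1.1] gap 7.3
```

View pics/c_s2.png

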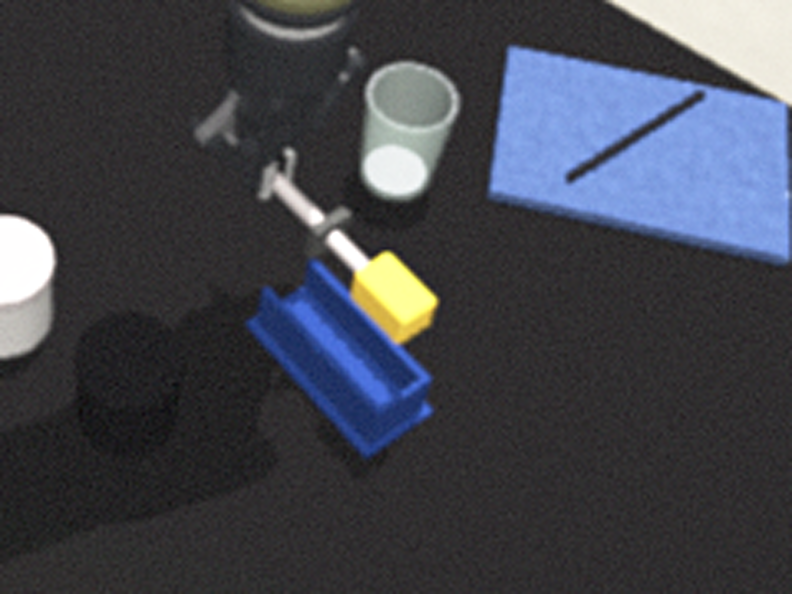

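```bash
python3 - <<'E'
from h import *
P=cloud('side2'); i=load('side2')['img'].astype(int); b,g,r=i[...,0],i[...,1],i[...,2]
ye=(r>200)&(g>180)&(b<120)&(P[...,2]>20)&(abs(P[...,0]-560)<90); Q=P[ye]; print(len(Q),np.median(Q,0),Q.min(0),Q.max(0))
E
python3 - <<'E'
from h import *
D=np.array([554.1,43.,0])
robot.move_to(D+[0,0,110],Rd(1.6)); st()
robot.move_straight(D+[0,0,30],v=150)
print(robot.move_straight(D+[0,0,2.5],v=40,f_stop=10)); st('placed')
E
```

```text
247 [ 542.68235013 -286.64593939  116.81606573] [ 470.0303207  -326.22201249   57.08053912] [574.03845611 797.64720685 156.57592983]
t 21.87 p [554.4  40.8 110. ] F [ 0.7 -1.  -1.4] gap 7.3
False
placed t 23.38 p [554.2  42.9   2.6] F [ 0.1  0.2 -1.2] gap 7.3
```

```bash
python3 - <<'E'
from h import *
robot.ungrasp(); st()
robot.move_straight(np.array([554.1,43.,120]),v=200)
robot.move_to(np.array([557.4,-150.,200]),Rd(1.6)); st()
snap('wrist','w3'); snap('top','top3')
E
```

```text
t 24.12 p [554.1  43.    2.5] F [0.3 0.2 0.4] gap 85.4
t 25.71 p [ 557.2 -147.7  198.5] F [-0.8  0.8 -0.6] gap 85.5
```

View pics/w3.png

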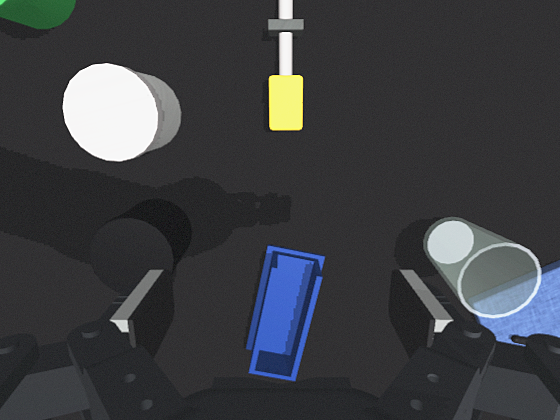

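```bash
python3 - <<'E'
from h import *
for f in ['w3','top3']:
    P=cloud(f); i=load(f)['img'].astype(int); b,g,r=i[...,0],i[...,1],i[...,2]
    box=(abs(P[...,0]-560)<70)&(P[...,1]>-120)&(P[...,1]<110)
    q=P[box&(r>180)&(g>160)&(b<140)]; t=q[q[:,2]>20]; print('yellow',len(t),np.median(t[:,2]),cv2.minAreaRect(t[:,:2].astype(np.float32)))
    q=P[box&(abs(r-b)<60)&(r>150)&(P[...,2]>8)]; L=cv2.fitLine(q[:,:2].astype(np.float32),cv2.DIST_HUBER,0,.01,.01).ravel();print('shank',len(q),L,np.degrees(np.arctan2(L[1],L[0])),q.min(0),q.max(0))
E
```

```text
yellow 1790 27.92049382741783 ((558.1470947265625, -74.79402923583984), (27.076351165771484, 43.0931510925293), 1.5561772584915161)
shank 792 [ 3.3224266e-02 -9.9944794e-01  5.5650958e+02 -2.5619429e+01] -88.09603 [550.8276391  -52.10282823  13.5365954 ] [569.49002955   3.69120408  29.83422491]
yellow 227 30.009084255803145 ((547.8028564453125, -80.49414825439453), (45.090232849121094, 53.544921875), 2.9384567737579346)
shank 1442 [ 9.9643260e-01 -8.4392577e-02  5.3305450e+02 -1.0802441e+02] -4.8410964 [ 490.02935293 -119.99876395   13.54255821] [597.10967919  72.37194005 625.82074705]
```

```bash
python3 - <<'E'
from h import *
H=np.array([557.8,-74.8,0])
robot.move_to(H+[0,0,80],Rd(1.6))
print(robot.move_straight(H+[0,0,2.5],v=100,f_stop=12)); st('down')
robot.clamp(100); s=st('grip')
robot.move_straight(H+[0,0,120.8],v=120); st('up')
robot.move_straight(np.array([555.6,-12,120.8]),v=150); st('pre')
snap('side','side4'); snap('top','top4'); snap('wrist','w4')
z=load('side4');c=z['img'][120:300,150:390]; cv2.imwrite('pics/c_s4.png',cv2.resize(c,None,fx=3.3,fy=3.3,interpolation=cv2.INTER_CUBIC))
E
```

```text
False
down t 27.36 p [558.4 -75.    3.1] F [-1.1 -0.1  0.2] gap 85.4
grip t 27.93 p [558.3 -74.9   3.1] F [-0.4  0.3  4.2] gap 26.4
up t 29.06 p [557.1 -74.7 119.9] F [-0.1  0.2 -2.1] gap 26.3
pre t 29.62 p [555.4 -12.8 120.5] F [ 0.5 -0.5 -1.8] gap 26.4
```

View pics/c_s4.png

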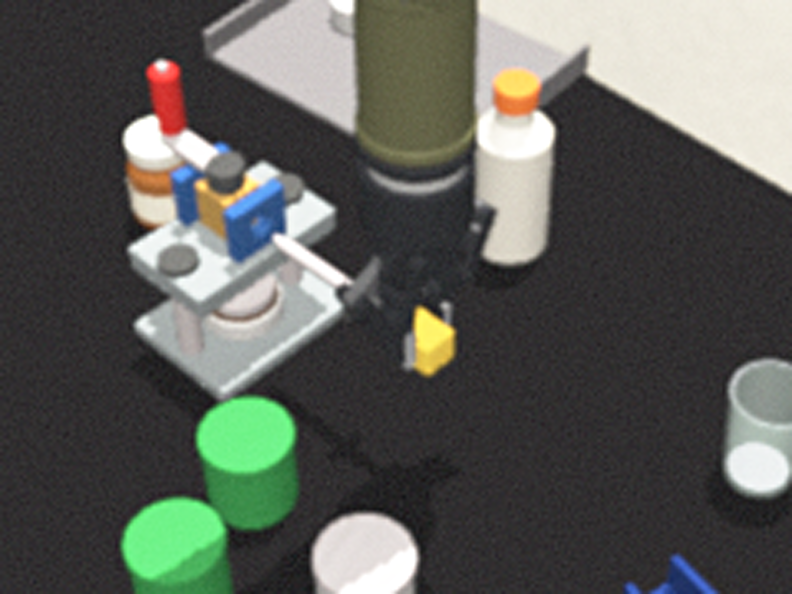

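View pics/w4.png

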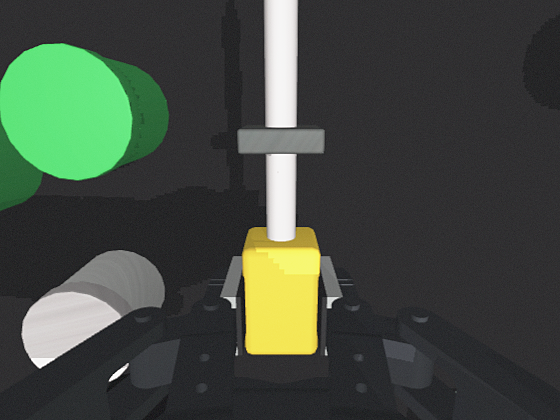

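```bash
python3 - <<'E'
from h import *
for f in ['side4','top4','w4']:
    P=cloud(f); i=load(f)['img'].astype(int); b,g,r=i[...,0],i[...,1],i[...,2]
    box=(abs(P[...,0]-553)<25)&(P[...,1]>50 if f!='w4' else P[...,1]>15)&(P[...,1]<140)&(P[...,2]>112)&(P[...,2]<165)
    q=P[box&(abs(r-b)<60)&(r>120)]
    if len(q)<10: print(f,len(q)); continue
    A=np.c_[q[:,1]-100,np.ones(len(q))]
    for k,n in ((0,'x'),(2,'z')):
        c=np.linalg.lstsq(A,q[:,k],rcond=None)[0]; print(f,len(q),n,'at y=100:',c[1].round(2),'slope',c[0].round(3),'res',np.std(q[:,k]-A@c).round(2))
    print(q[:,1].min(),q[:,1].max())
E
```

```text
side4 107 x at y=100: 550.44 slope -0.027 res 2.96
side4 107 z at y=100: 134.38 slope -0.025 res 2.39
58.61083598854373 137.30139435942158
top4 132 x at y=100: 550.66 slope -0.028 res 2.91
top4 132 z at y=100: 137.01 slope -0.005 res 2.09
52.77156074318139 133.12965407235845
w4 7768 x at y=100: 552.69 slope -0.025 res 4.53
w4 7768 z at y=100: 135.98 slope -0.047 res 4.05
15.008245997383476 88.13043975275073
```

```bash
python3 - <<'E'
from h import *
L=lambda y:np.array([551.1+.5+.0279*(151-y),y,121.3])
robot.move_straight(L(-8),v=60)
for y in [10,35,60,80]:
    r=robot.move_straight(L(y),v=70,f_stop=12); st(y,r)
    if r: break
snap('side','side5'); snap('top','top5')
z=load('side5');c=z['img'][120:260,150:350]; cv2.imwrite('pics/c_s5.png',cv2.resize(c,None,fx=3.9,fy=3.9,interpolation=cv2.INTER_CUBIC))
E
```

```text
10 False t 30.43 p [555.5  10.9 121.2] F [ 0.1 -0.5 -0.9] gap 26.5
35 False t 30.94 p [554.8  35.4 121.2] F [-0.9  0.5 -1.1] gap 26.2
60 False t 31.45 p [554.1  60.4 121.2] F [ 0.   1.  -0.9] gap 26.4
80 False t 31.88 p [553.5  80.6 121.2] F [ 0.9 -0.1 -2. ] gap 26.1
```

View pics/c_s5.png

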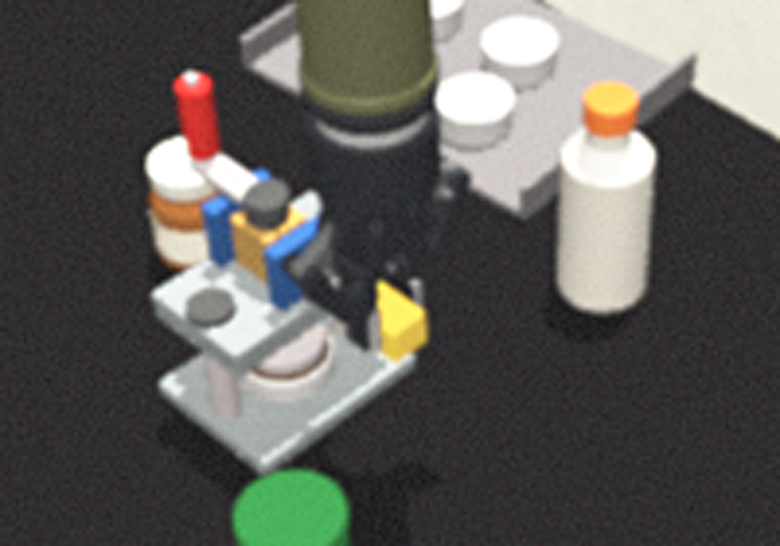

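Unobstructed through lug and hub; now seating it against the lug with a force stop.

```bash
python3 - <<'E'
from h import *
L=lambda y:np.array([551.1+.5+.0279*(151-y),y,121.3])
print(robot.move_straight(L(100),v=25,f_stop=25)); s=st('push')
snap('wrist','w6'); snap('side','side6')
z=load('side6');c=z['img'][120:260,150:350]; cv2.imwrite('pics/c_s6.png',cv2.resize(c,None,fx=3.9,fy=3.9,interpolation=cv2.INTER_CUBIC))
E
```

```text
False
push t 32.93 p [553.1  88.5 121.6] F [ -3.3 -21.    4.5] gap 26.1
```

View pics/c_s6.png

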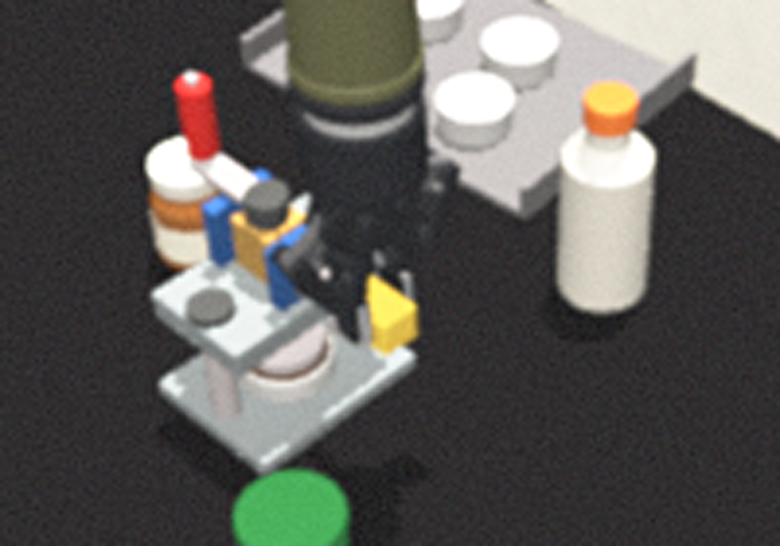

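View pics/w6.png

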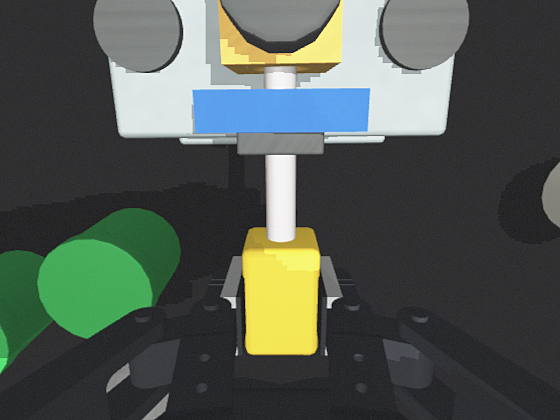

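```bash
python3 - <<'E'
from h import *
p=robot.state()['eef_pos'].copy(); p[1]=min(p[1],89)
robot.move_straight(p,v=30); st('relax'); 
robot.ungrasp(); st('open')
robot.move_straight(p+[0,0,60],v=120); st('up')
robot.move_to(np.array([556.,-40,300]),Rd(1.6)); robot.sleep(.3); st()
snap('side','side7'); snap('top','top7'); snap('wrist','w7')
z=load('side7');c=z['img'][120:260,150:350]; cv2.imwrite('pics/c_s7.png',cv2.resize(c,None,fx=3.9,fy=3.9,interpolation=cv2.INTER_CUBIC))
z=load('top7');c=z['img'][180:260,170:290]; cv2.imwrite('pics/c_t7.png',cv2.resize(c,None,fx=6,fy=6,interpolation=cv2.INTER_CUBIC))
E
```

```text
relax t 33.57 p [553.2  88.5 121.7] F [ 0.5 -2.9 -0.6] gap 26.5
open t 34.17 p [553.1  88.5 121.6] F [-0.6  0.5 -0.1] gap 85.6
up t 34.83 p [552.7  88.5 181.2] F [ 0.3  0.7 -0.6] gap 85.4
t 35.86 p [555.7 -38.6 298.9] F [ 0.8 -0.5  0.4] gap 85.4
```

View pics/c_s7.png

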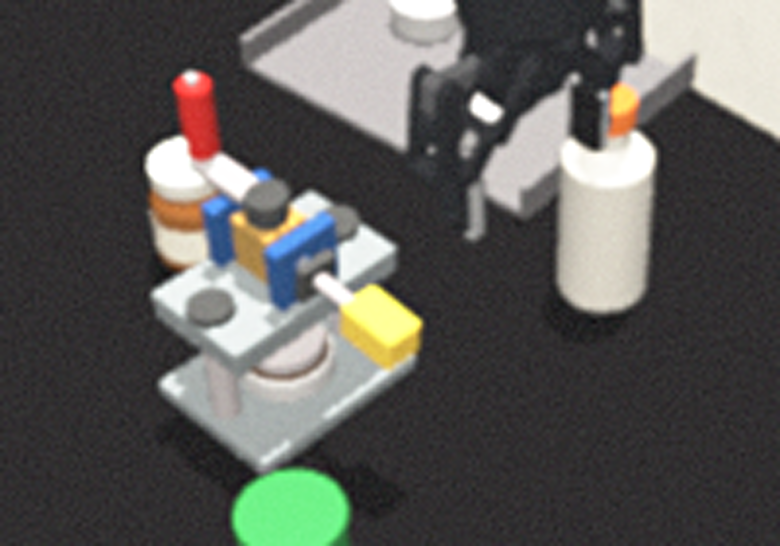

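View pics/c_t7.png

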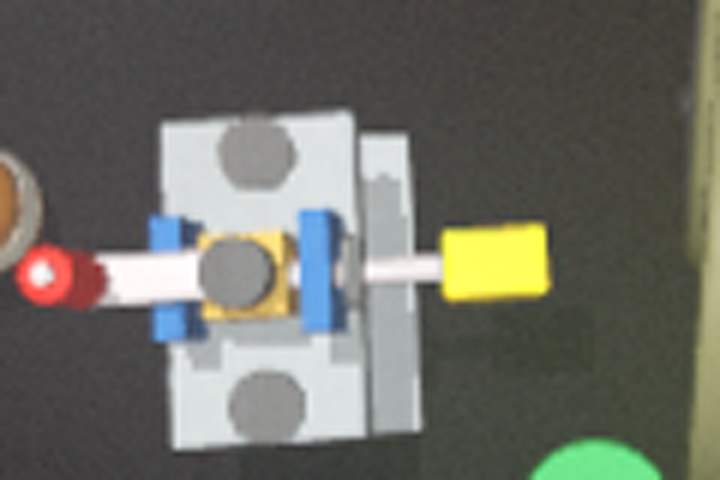

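```bash
python3 - <<'E'
from h import *
for f in ['top7','side7']:
    P=cloud(f); i=load(f)['img'].astype(int); b,g,r=i[...,0],i[...,1],i[...,2]
    box=(abs(P[...,0]-553)<40)&(P[...,1]>30)&(P[...,1]<150)&(P[...,2]>100)&(P[...,2]<170)
    q=P[box&(r>170)&(g>150)&(b<140)]
    if f=='top7':
        A=np.c_[q[:,1]-88,np.ones(len(q))]; print('top z, slope',np.linalg.lstsq(A,q[:,2],rcond=None)[0])
    t=q[q[:,2]>np.percentile(q[:,2],90)-8]; print(f,len(t),np.median(t,0),cv2.minAreaRect(t[:,:2].astype(np.float32)))
    V,U=np.mgrid[:420,:560]
    if f=='top7':
        q=P[box&(abs(r-b)<40)&(P[...,1]>133)&(P[...,2]>128)]; print('shoulder',len(q),np.median(q,0),q.min(0),q.max(0))
    q=P[(b>g+50)&(b>r+60)&(abs(P[...,0]-551)<30)&(P[...,1]>140)&(P[...,1]<175)&(P[...,2]>150)]; print('lug',cv2.minAreaRect(q[:,:2].astype(np.float32)),q[:,1].min())
for a,bb in [('top0','top7')]:
    A=cloud(a);B=cloud(bb)
    for n,(x,y,zm) in dict(bottle=(775,101,150),beaker=(722,-202,60),jar=(590,337,70),tin=(430,-87,60)).items():
        for Q in (A,B):
            m=(np.hypot(Q[...,0]-x,Q[...,1]-y)<55)&(Q[...,2]>zm)&(Q[...,2]<190); print(n,m.sum(),np.median(Q[m],0).round(1))
E
```

```text
top z, slope [1.13705534e-01 1.36335538e+02]
top7 188 [551.59238791  85.24258577 136.15002206] ((552.4989013671875, 84.26777648925781), (42.20976257324219, 27.635644912719727), 89.22885131835938)
shoulder 55 [549.95176979 141.81967068 141.46713178] [525.53720068 133.08391963 129.05713508] [562.51865893 149.95089184 147.89375306]
lug ((551.0111694335938, 156.88766479492188), (10.503786087036133, 46.523502349853516), 89.18565368652344) 151.44865497058365
side7 75 [542.4859951   78.88448667 131.75633974] ((553.2928466796875, 85.76762390136719), (30.323375701904297, 44.946136474609375), 2.5101161003112793)
lug ((551.503173828125, 157.6832275390625), (52.25934982299805, 13.592533111572266), 0.269131600856781) 150.8012957076263
bottle 186 [772.4  99.9 170.5]
bottle 185 [773.1 100.1 170.2]
beaker 216 [ 728.7 -207.5   81.6]
beaker 125 [ 744.3 -213.5   83.6]
jar 337 [589.6 336.4  86. ]
jar 335 [589.6 336.6  85.8]
tin 539 [430.3 -86.5  71.1]
tin 0 [nan nan nan]
  return _methods._mean(a, axis=axis, dtype=dtype,
  ret = um.true_divide(
```

View pics/top7.png

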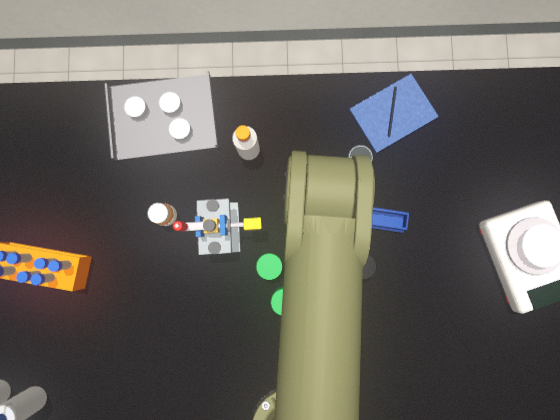

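```bash
python3 - <<'E'
from h import *
robot.move_straight(np.array([556.,40,230]),v=150,rot=Rd(1.6)); robot.sleep(.2); st()
snap('wrist','w8'); 
P=cloud('w8'); i=load('w8')['img'].astype(int); b,g,r=i[...,0],i[...,1],i[...,2]
box=(abs(P[...,0]-553)<35)&(P[...,1]>40)&(P[...,2]>90)
q=P[box&(P[...,1]<120)&(r>150)&(g>130)&(b<120)]; t=q[q[:,2]>130]; print('yellow',cv2.minAreaRect(t[:,:2].astype(np.float32)))
A=np.c_[t[:,1]-88,np.ones(len(t))]; print(np.linalg.lstsq(A,t[:,2],rcond=None)[0])
q=P[(b>g+50)&(b>r+60)&(abs(P[...,0]-551)<30)&(P[...,1]>140)&(P[...,1]<175)&(P[...,2]>150)]; print('lug',cv2.minAreaRect(q[:,:2].astype(np.float32)))
q=P[box&(abs(r-b)<40)&(P[...,1]>130)&(P[...,1]<156)&(P[...,2]>136)]; print('shoulder',len(q),np.median(q,0),np.percentile(q,[3,97],axis=0))
E
```

```text
t 37.07 p [556.5  39.  230.8] F [ 0.3  0.3 -0.1] gap 85.6
yellow ((553.7354125976562, 85.92703247070312), (27.62209701538086, 44.135562896728516), 1.515273094177246)
[8.25157627e-02 1.34289148e+02]
lug ((551.92578125, 157.1748046875), (49.197750091552734, 12.463470458984375), 1.5955027341842651)
shoulder 742 [552.23423862 143.68293026 141.44184653] [[538.76646691 139.9348552  139.27817262]
 [565.09617873 148.05831668 143.33478267]]
```

View pics/w8.png

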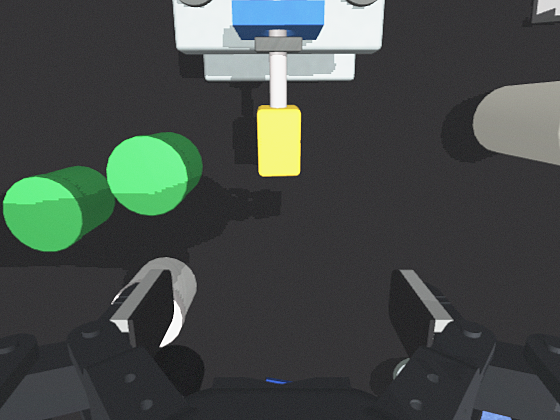

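```bash
python3 - <<'E'
from h import *
for n,(x,y,zm) in dict(beaker=(722,-202,20),tin=(430,-87,60)).items():
    for f in ('side0','side7'):
        Q=cloud(f); m=(np.hypot(Q[...,0]-x,Q[...,1]-y)<55)&(Q[...,2]>zm)&(Q[...,2]<100); print(n,f,m.sum(),np.median(Q[m],0).round(1))
robot.finish_job(); print(robot.state()['time_s'])
E
```

```text
beaker side0 837 [ 723.1 -201.3   62.7]
beaker side7 839 [ 722.8 -201.3   63.4]
tin side0 698 [429.3 -89.4  69.7]
tin side7 696 [428.9 -89.2  69.6]
the job is handed in; nothing more can be done
the job is handed in; nothing more can be done
```

I wound the crank down about 1.5 turns clockwise and seated the locking pin through lug, hub and lug from the side away from the crank. I then released it and handed the job in at about 37 s of the 72 s allowed. The interface gives no verdict.

**Crank:** the starting angle worked out at about 9.55 rad. After winding, the top of the crank arm measured about 168 mm, which is its height at spindle 0. The hub was square with the lugs to within about 1°. One camera's line fit to the crank arm disagreed (-82° against the expected 92°). I put that down to a poor fit, because the other views and the hub all agreed.

**Pin:** I lifted it from the trough by the shank, laid it on the bench in line with the hole, then picked it up again by the handle. It went in without resistance. It stopped against the lug with about 21 N at the expected depth (88.5 mm against a predicted 88).

**Last check after letting go:**
- The pin droops about 0.08 rad (0.11 in a noisier view; limit 0.16).
- The shoulder centre is about 2 mm off the lug face (limit 6), so it is not perfectly flush; about half of that comes from the droop. I did not push it in again.
- The shoulder sits an estimated 3 to 5 mm low in the hole (limit 7).
- The beaker, jar, tin and bottle stand where they started, to within about 1 mm. The arm hid the tin and part of the beaker from the top camera, so I checked those two with the side camera.

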